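# Free the vial rack on the shaker and hold it up level

## Task

The blends have been shaken: turn the black clamp knob on the hold-down anticlockwise until it is fully loose, about a quarter turn, slide the hold-down along its rail to the end away from the rack, up to the stop, and leave it there. Then take the vial rack by its handle, lift it straight up out of its nest and finish while holding it still and level in the air, about 10 cm above the platform, with every vial in its pocket. Keep the rack upright all the while and leave the things beside the shaker where they are.

Things in the scene. Friction and masses are not known exactly. Their poses are not given: they have to be found in the camera images.
- shaker: Orbital shaker, fixed: white housing, aluminium platform 196 x 256 mm on top, 58 mm above the worktop. Origin: centre of its underside; x points away from the robot (yaw varies), y along the long side. Near half: a shallow nest with the rack. Far half: the hold-down's rail, parallel to y at x = +65 mm, with a dark stop at each end.
- nest (a point): Centre of the nest floor (rubber mat, 59.5 mm above the worktop), at x = -25, y = -50 mm in the shaker's frame. A steel upstand 7 mm high round it leaves the rack 4 mm of play on every side.
- hold_down (a joint): Slide of the hold-down on the rail, m, growing along the shaker's +y; 0 = foot over the middle of the nest, -0.025 to +0.115 (stop at the free +y end, its parking place, clear of the rack). Starts at -0.015 to +0.020. Knob tight: a brake shoe locks it, 25 N or more to shift; knob loose: slides with about 2 N.
- foot (a point): Underside of the rubber foot, 22 mm across, at the end of the hold-down's flat grey arm. It stands 2.5 mm above the rack's handle, so the rack cannot be lifted. The arm, 25 mm wide, its top 98 to 103 mm above the platform, runs 90 mm along the shaker's x from here to a 24 mm post on the rail; the clamp knob sits on the post.
- clamp_knob (a joint): Clamp knob on top of the post, vertical axis, rad, growing anticlockwise seen from above. 0 = hard tight, stop at 1.6; starts at 0 to 0.15. The brake lets go at about 0.8 and it is fully loose from 1.0 up. Takes about 0.15 N m; stays where it is left.
- knob_grip (a point): Grip point on the knob's axis, 183 mm above the worktop. Black bar 12 mm thick, 46 mm long, 26 mm high (168 to 194 mm above the worktop) over a round boss on the arm's head (161 mm). Its x axis lies along the bar and turns with it: parallel to the shaker's x at 0 rad. It rides on the hold-down, so the gripped knob also serves to slide it.
- rack: Wooden vial rack, loose in the nest: block 64 x 104 x 22 mm with two rows of three bored pockets, a capped vial in each, and a carrying handle. Origin: centre of its underside; y along the handle, parallel to the shaker's y within 0.03 rad. 0.3 to 0.5 kg with its vials.
- handle (a point): Centre of the rack's handle, 72 mm above the rack's underside: a straight wooden bar along the rack's y, 13 mm wide, 16 mm high, 104 mm long, on two thin steel rods 44 mm either side of the middle. The vials' caps end 30 mm below this point.
- sample_1: Glass vial with black cap, 14 mm across, 36 mm high, loose in its 16.5 mm wide, 16 mm deep pocket of the rack at x = -20, y = -34 mm; origin at its underside, 6 mm above the rack's underside.
- sample_2: Glass vial with black cap, 14 mm across, 36 mm high, loose in its 16.5 mm wide, 16 mm deep pocket of the rack at x = -20, y = +0 mm; origin at its underside, 6 mm above the rack's underside.
- sample_3: Glass vial with black cap, 14 mm across, 36 mm high, loose in its 16.5 mm wide, 16 mm deep pocket of the rack at x = -20, y = +34 mm; origin at its underside, 6 mm above the rack's underside.
- sample_4: Glass vial with black cap, 14 mm across, 36 mm high, loose in its 16.5 mm wide, 16 mm deep pocket of the rack at x = +20, y = -34 mm; origin at its underside, 6 mm above the rack's underside.
- sample_5: Glass vial with black cap, 14 mm across, 36 mm high, loose in its 16.5 mm wide, 16 mm deep pocket of the rack at x = +20, y = +0 mm; origin at its underside, 6 mm above the rack's underside.
- sample_6: Glass vial with black cap, 14 mm across, 36 mm high, loose in its 16.5 mm wide, 16 mm deep pocket of the rack at x = +20, y = +34 mm; origin at its underside, 6 mm above the rack's underside.
- flacon: Bystander: square brown spray flacon, 30 x 30 x 92 mm, standing beside the shaker; origin at the centre of its underside. Not to be disturbed.
- jar: Bystander: dark jar with lid, 50 mm across, 44 mm high; origin at the centre of its underside. Not to be disturbed.
- tape: Bystander: roll of white tape lying flat, 66 mm across, 20 mm high; origin at the centre of its underside. Not to be disturbed.
- steel_funnel: Bystander: small steel funnel standing on its mouth, 62 mm across, 62 mm high; origin at the centre of its underside. Not to be disturbed.

How it is judged:
On the way, in this order (a step that is already met when the one before it is completed fails the run):
1. the clamp knob is loosened while the hold-down still stands over the rack (value of joint clamp_knob above 0.9 rad and value of joint hold_down below 0.05 m), for 0.2 s.
2. the hold-down is slid to the free end of its rail, the rack still in its nest (value of joint hold_down above 0.095 m and z of rack in the frame of nest below 0.008 m), for 0.2 s.
3. the rack is lifted clear of the nest (z of rack in the frame of nest above 0.06 m), for 0.2 s.
At the end, for the whole second after the job is handed in: Knob over 0.9 rad, hold-down within 20 mm of its parking stop; the fingers hold the rack over its nest (50 mm), 60 to 160 mm above the nest floor, level within 0.12 rad, still (0.03 m/s), not touching the shaker, all six vials seated (risen under 8 mm) (value of joint clamp_knob above 0.9 rad and value of joint hold_down above 0.095 m and z of rack in the frame of nest between 0.06 and 0.16 m and horizontal distance between rack and nest below 0.05 m and angle between rack's own z axis and vertical below 0.12 rad and linear speed of rack below 0.03 m/s and angular speed of rack below 0.2 rad/s and contact force between rack and the fingers above 1 N and contact force between rack and shaker below 0.1 N and z of sample_1 in the frame of rack between 0 and 0.014 m and z of sample_2 in the frame of rack between 0 and 0.014 m and z of sample_3 in the frame of rack between 0 and 0.014 m and z of sample_4 in the frame of rack between 0 and 0.014 m and z of sample_5 in the frame of rack between 0 and 0.014 m and z of sample_6 in the frame of rack between 0 and 0.014 m); the arm keeps its last pose, push and grip.
It fails at once if the rack is tipped by more than 0.3 rad (angle between rack's own z axis and vertical above 0.3 rad).
It fails at once if a bystander (flacon) is shifted by more than 20 mm (distance of flacon from where it was at the start of the episode above 0.02 m).
It fails at once if a bystander (jar) is shifted by more than 20 mm (distance of jar from where it was at the start of the episode above 0.02 m).
It fails at once if a bystander (tape) is shifted by more than 20 mm (distance of tape from where it was at the start of the episode above 0.02 m).
It fails at once if a bystander (steel_funnel) is shifted by more than 20 mm (distance of steel_funnel from where it was at the start of the episode above 0.02 m).
It also fails if it takes over 48 s, if anything falls off the work surface, if the arm or the gripper's body presses on something with over 40 N, if the wrist force passes 120 N, or if a joint passes its speed limit or range.

## Robot

A 7-joint arm with a two-finger parallel gripper is mounted at the origin on the work surface; the furniture and walls round the work are solid. World frame = base frame: x ahead of the robot, y to its left, z up, the work surface at z = 0. Lengths are in m, angles in rad, forces in N, time in s.
With the tool pointing down it reaches from about 0.4 to 0.85 m from the base axis. Payload 4.5 kg.
Tool frame: the origin (TCP) lies at the very end of the fingers, on their centre line; the grasp point (between the pads) lies 19 mm behind it (r.grip_depth is the z of the grasp point in the tool frame, in m); z points along the fingers, y is the line along which they close (so a half turn about z gives the same grasp; the last joint's range is limited). The gripper opens to 88 mm and grips with 3 to 60 N. Pads are 18 mm wide; open, the fingers measure 123 mm over their backs; the gripper's body (75 mm by 187 mm) begins 45 mm behind the grasp point.
Start: joints at [1.184, 0.689, -0.195, 1.565, 0.157, 0.902, -0.215], TCP at [0.255, -0.57, 0.239] pointing down, gripper open.
Joint ranges: [-3.01, 3.01], [-0.46, 2.08], [-1.47, 1.51], [0.13, 2.56], [-1, 4.14], [0.04, 2.09], [-2.66, 2.66]. Speed limits (rad/s): [2.57, 2.57, 3.14, 3.14, 3.14, 3.14, 3.14].

## Interface

Orientations are given as a unit quaternion [x, y, z, w].
In Python, from plant import r, ticket, snapshot, camera_params gives the robot as it stands (r), with the cameras as plain functions and the job (ticket).
- The arm moves only by the tool jog_arm, called by a JSON object that holds its "fn" and its "kwargs". Schema: {"type":"object","properties":{"moves":{"type":"array","items":{"type":"array","items":{"type":"number"},"minItems":7,"maxItems":7},"minItems":1,"maxItems":10},"grip_n":{"type":"number"},"only":{"type":"string"},"quiet":{"type":"boolean"},"lines":{"type":"string"}},"required":["moves"],"additionalProperties":false}. moves is a list of rows, 1 to 10 of them, each of 7 numbers: the opening from 0.0 (shut) to 1.0 (fully open), then dx, dy, dz in a scale on which 1.0 is 0.5 m, then a rotation vector rx, ry, rz in fractions of the full range, 1 being pi rad; each row is the pose to reach, as a shift and turn from the pose commanded when the call began, along the tool's axes at that moment; what a row does not reach only later rows make up. A row lasts 1/10 s, in which the tool goes at most 0.05 m and 0.15 rad, less where a joint would pass 70% of its speed; a pose out of reach is approached as far as the arm can. The fingers move at their own pace and stop on an object; grip_n is the grip in N (left out, the last holds). Time passes only in rows, so rows that do not move let the fingers close. The tool returns the time, the measured TCP pose, the force, the opening and the grip force at its end. only (a regular expression) keeps the lines of the reply that match it, lines (a string "A,B") keeps lines A to B, and quiet returns only ok. Input that does not fit is refused with a message, and nothing moves.
- r.get_state(): the state, without advancing time (a new reading comes with each control period).
- snapshot(name): name is "scene" or "top" or "wrist"; returns the picture (420x560x3 uint8, red, green, blue); there is no depth.
- camera_params(name): a dict with "fx", "fy", "cx", "cy" (pixels), "rvec" (rotation vector, rad) and "tvec" (3), from world to camera coordinates, as OpenCV has them. Camera axes: x right, y down, z forward; pixel columns grow to the right and rows downward; lengths in m; the calibration is good to about 2 mm. A picture is of the moment at which its call begins: read the wrist's pose just before it. camera_params takes no time and is no camera call; for the wrist camera it gives the pose at the moment of the call.
- ticket.finish_job(): hands the job in; it is judged then, once.
The state is a dict: "clock": time; "q": joint angles; "qd": joint speeds; "joint_torque": joint torques, N m; "tool_pos": TCP position; "eef_rot": TCP orientation; "contact_force": force on the tool from outside, world axes, zero at the start; "moment": the same for the moment, N m; "opening": opening from 0.0 (shut) to 1.0 (fully open); "finger_force": force on a finger pad.
Only numpy, scipy, OpenCV 4.12 (cv2) and the standard library are available. Lean on these libraries where they do the work, as an engineer would, in place of code of your own. Each camera call takes 0.05 s, during which the arm holds its last target. There are 200 camera calls.

## Working session

There is one attempt and no reset: what is moved stays moved. The work goes in short steps, Python scripts to look and compute and a tool call to move; the robot and the scene stay as the last step left them, time stands still between calls to the robot, and variables do not carry over. Pictures are saved under pics/ and viewed, at most 10 in all, crops included, and the job is handed in when it is done.

```bash
ls; mkdir -p pics; python3 - <<'E'
from plant import r, ticket, snapshot, camera_params
import cv2,numpy as np
print({k:np.round(v,3) for k,v in r.get_state().items()})
a=snapshot("scene");b=snapshot("top")
cv2.imwrite("pics/s.png",a[:,:,::-1]);cv2.imwrite("pics/t.png",b[:,:,::-1])
for n in("scene","top"):
  p=camera_params(n);print({k:np.round(v,4) for k,v in p.items()})
E
```

```text
pics
plant.py
{'clock': np.float64(0.0), 'q': array([ 1.184,  0.69 , -0.195,  1.566,  0.157,  0.903, -0.215]), 'qd': array([-0.   ,  0.   ,  0.001,  0.   ,  0.002,  0.001, -0.   ]), 'joint_torque': array([ 0.0000e+00, -5.2757e+01, -1.2670e+00, -1.5343e+01, -5.3000e-02,
        7.0000e-03,  0.0000e+00]), 'tool_pos': array([ 0.255, -0.57 ,  0.238]), 'eef_rot': array([ 0.978,  0.209, -0.   , -0.001]), 'contact_force': array([0.606, 0.542, 0.043]), 'moment': array([0.002, 0.028, 0.03 ]), 'finger_force': np.float64(0.0), 'opening': np.float64(1.0)}
{'fx': np.float64(523.741), 'fy': np.float64(523.741), 'cx': np.float64(268.4749), 'cy': np.float64(212.168), 'rvec': array([ 1.354 , -2.1827,  0.9483]), 'tvec': array([0.2051, 0.3942, 0.8683])}
{'fx': np.float64(468.6), 'fy': np.float64(468.6), 'cx': np.float64(280.066), 'cy': np.float64(206.489), 'rvec': array([ 2.1409, -2.1459,  0.1906]), 'tvec': array([0.0044, 0.4866, 1.0623])}
```

View pics/s.png

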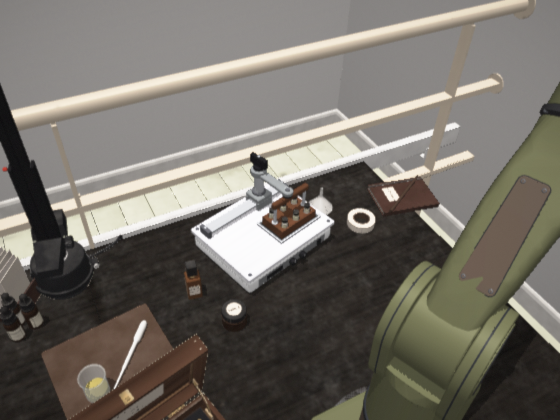

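View pics/t.png

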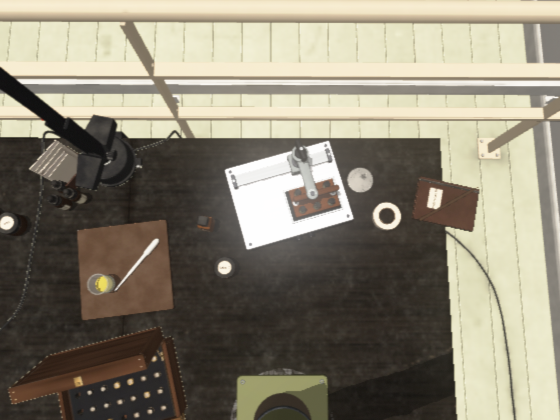

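The shaker shows in the top view at about (290,195), the post and knob at (300,155) and the rack at (315,198). The bystanders are the flacon (204,222), jar (224,267), tape (387,216) and funnel (360,180). Next I'll zoom in.

```bash
python3 - <<'E'
import cv2
a=cv2.imread("pics/t.png")[135:255,220:380];cv2.imwrite("pics/t2.png",cv2.resize(a,None,fx=5,fy=5,interpolation=cv2.INTER_CUBIC))
a=cv2.imread("pics/s.png")[145:295,185:385];cv2.imwrite("pics/s2.png",cv2.resize(a,None,fx=4,fy=4,interpolation=cv2.INTER_CUBIC))
E
```

```text
(no output)
```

View pics/t2.png

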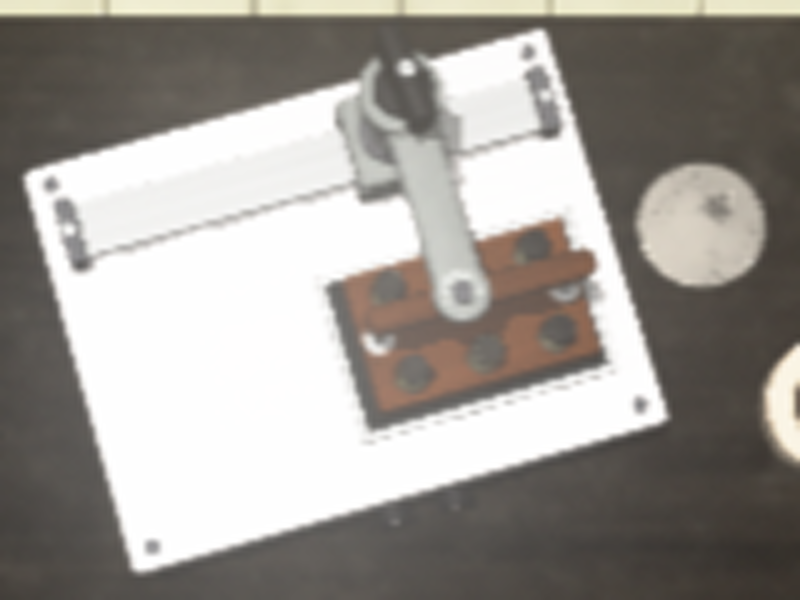

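View pics/s2.png

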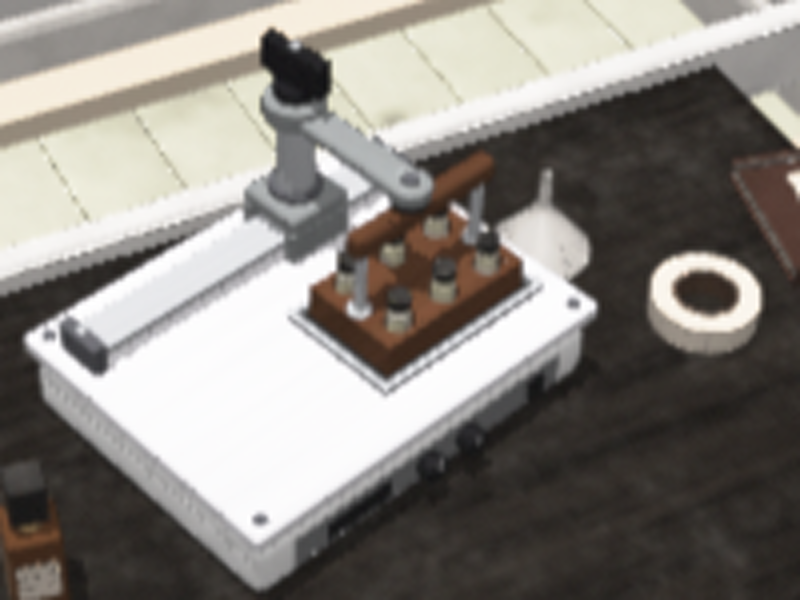

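The crop shows the platform corners at (25,172), (548,30), (667,418) and (133,573). The foot cap is at (462,292), the handle ends at (368,318) and (592,262), and the knob bar runs from about (392,35) to (422,128).

```bash
cat > h.py <<'E'
import numpy as np,cv2
from scipy.spatial.transform import Rotation as R
def back(p,px,z):
    Rm=R.from_rotvec(np.ravel(p["rvec"])).as_matrix();t=np.ravel(p["tvec"])
    px=np.atleast_2d(px).astype(float)
    d=np.c_[(px[:,0]-p["cx"])/p["fx"],(px[:,1]-p["cy"])/p["fy"],np.ones(len(px))]@Rm
    c=-Rm.T@t
    return c+d*((z-c[2])/d[:,2])[:,None]
def proj(p,X):
    K=np.array([[p["fx"],0,p["cx"]],[0,p["fy"],p["cy"]],[0,0,1.]])
    return cv2.projectPoints(np.atleast_2d(np.float64(X)),np.float64(p["rvec"]),np.float64(p["tvec"]),K,None)[0][:,0]
E
python3 - <<'E'
from plant import r, ticket, snapshot, camera_params
from h import *
p=camera_params("top")
f=lambda l:np.array(l)/5+[220,135]-.4
C=back(p,f([(25,172),(548,30),(667,418),(133,573)]),.058)
print(C.round(4)); e=np.linalg.norm(C-np.roll(C,-1,0),axis=1);print(e)
c=C.mean(0); ey=(C[0]+C[3]-C[1]-C[2]);yaw=np.arctan2(-ey[0],ey[1]);ex=C[0]+C[1]-C[2]-C[3];print(c,yaw,np.arctan2(ex[1],ex[0]))
yaw=(yaw+np.arctan2(ex[1],ex[0]))/2
Rz=R.from_euler('z',yaw).as_matrix();S=lambda X:((X-c)@Rz)[:,:2].round(4)
for n,l,z in [("handle",[(368,318),(592,262)],.1395),("foot",[(462,292)],.16),("knob",[(392,35),(422,128)],.194)]:
  X=back(p,f(l),z);print(n,X.round(4),S(X))
ps=camera_params("scene");g=lambda l:np.array(l)/4+[185,145]-.4
for n,l,z in [("corn",[(25,340),(600,305),(262,550)],.058),("handle",[(352,245),(488,160)],.1375),("knob",[(268,35),(325,75)],.190)]:
  X=back(ps,g(l),z);print(n,X.round(4),S(X))
E
```

```text
[[ 0.5726  0.1329  0.058 ]
 [ 0.6417 -0.1135  0.058 ]
 [ 0.456  -0.1647  0.058 ]
 [ 0.3852  0.0809  0.058 ]]
[0.25593193 0.1926193  0.25563291 0.19444658]
[ 0.51386076 -0.01607493  0.058     ] 0.27712323030214525 0.2698702956261437
handle [[ 0.4882 -0.0234  0.1395]
 [ 0.5126 -0.1202  0.1395]] [[-0.0267 -0.0002]
 [-0.0293 -0.0999]]
foot [[ 0.4955 -0.0622  0.16  ]] [[-0.0301 -0.0394]]
knob [[ 0.5971 -0.0319  0.194 ]
 [ 0.5575 -0.0439  0.194 ]] [[ 0.0758 -0.0377]
 [ 0.0345 -0.0385]]
corn [[ 0.5706  0.1339  0.058 ]
 [ 0.4559 -0.1656  0.058 ]
 [ 0.381   0.0797  0.058 ]] [[ 0.0951  0.129 ]
 [-0.0961 -0.1283]
 [-0.1021  0.1281]]
handle [[ 0.4852 -0.0222  0.1375]
 [ 0.5136 -0.1201  0.1375]] [[-0.0292  0.0019]
 [-0.0284 -0.1001]]
knob [[ 0.604  -0.0306  0.19  ]
 [ 0.5595 -0.0429  0.19  ]] [[ 0.0829 -0.0383]
 [ 0.0367 -0.0381]]
```

```bash
cat >> h.py <<'E'
C0=np.array([.5139,-.0161,0]);YAW=.2735
RZ=R.from_euler('z',YAW).as_matrix()
def W(x,y,z): return C0+RZ@np.array([x,y,z])
def rel(st,pos,yaw):
    "shift in tool axes and rotvec to reach pos, tool x at yaw, pointing down"
    q=R.from_quat(st["eef_rot"]);T=R.from_euler('z',yaw)*R.from_euler('x',np.pi)
    return (q.inv().apply(np.array(pos)-st["tool_pos"])).round(4),(q.inv()*T).as_rotvec().round(4)
E
python3 - <<'E'
from plant import r, ticket, snapshot, camera_params
from h import *
st=r.get_state();k=W(.063,-.0385,.29);print(k,rel(st,k,YAW))
p=camera_params("top");ps=camera_params("scene")
for row in(113,70):
  for z in(.1,.2,.3,.4,.5):
    X=back(p,[(200,row),(400,row)],z);print(row,z,X[0].round(3),proj(ps,X).round(0).tolist())
E
```

```text
[ 0.58495735 -0.03615252  0.29      ] (array([ 0.5192, -0.3526, -0.0515]), array([-0.0016,  0.0002,  0.1473]))
113 0.1 [0.694 0.187 0.1  ] [[148.0, 189.0], [322.0, 137.0]]
113 0.2 [0.656 0.171 0.2  ] [[154.0, 161.0], [324.0, 114.0]]
113 0.3 [0.619 0.154 0.3  ] [[161.0, 129.0], [326.0, 86.0]]
113 0.4 [0.581 0.138 0.4  ] [[170.0, 90.0], [328.0, 53.0]]
113 0.5 [0.544 0.122 0.5  ] [[180.0, 43.0], [331.0, 12.0]]
70 0.1 [0.799 0.189 0.1  ] [[133.0, 163.0], [304.0, 116.0]]
70 0.2 [0.751 0.173 0.2  ] [[140.0, 137.0], [306.0, 94.0]]
70 0.3 [0.703 0.156 0.3  ] [[147.0, 107.0], [308.0, 68.0]]
70 0.4 [0.655 0.14  0.4  ] [[155.0, 71.0], [310.0, 37.0]]
70 0.5 [0.608 0.123 0.5  ] [[166.0, 27.0], [314.0, -1.0]]
```

```bash
python3 - <<'E'
import cv2,numpy as np
t=cv2.imread("pics/t.png");s=cv2.imread("pics/s.png")
a=cv2.resize(t[0:130,200:400],None,fx=3,fy=3,interpolation=cv2.INTER_CUBIC)
b=cv2.resize(s[0:200,100:360],None,fx=2.3,fy=2.3,interpolation=cv2.INTER_CUBIC)[:, :600]
c=np.zeros((600,800,3),np.uint8)
b=cv2.resize(s[40:240,100:360],(260,200))
c[:390,:600]=a; cv2.imwrite("pics/railA.png",cv2.resize(s[0:200,100:366],(798,600),interpolation=cv2.INTER_CUBIC))
for n,i,cols,rows in(("t",t,(250,350),(0,130)),("s",s,(130,240,330),(20,200))):
  for q in cols:
    g=cv2.cvtColor(i,6)[rows[0]:rows[1],q].astype(int);d=np.diff(g)
    print(n,q,[(rows[0]+k,int(d[k])) for k in range(len(d)) if abs(d[k])>18])
E
```

```text
t 250 [(21, 31), (22, 64), (75, -47), (76, -46), (78, 23), (79, 81), (83, -22), (84, -83), (93, 46), (94, 37), (105, -19), (106, 23), (115, -20), (116, -22), (117, -30), (118, -19), (119, 42), (120, 43)]
t 350 [(22, 79), (75, -27), (76, -64), (79, 73), (84, -89), (93, 33), (94, 55), (118, -41), (119, 21), (120, 59)]
s 130 [(82, 36), (83, 44), (164, 35), (165, 44), (168, -24), (180, 25), (181, 47), (191, -47), (192, -37), (197, 40), (198, 41)]
s 240 [(57, 20), (58, 44), (59, 23), (134, 47), (135, 27), (137, -22), (140, -20), (149, 45), (150, 30), (158, -19), (159, -64), (164, 20), (165, 37), (196, -70)]
s 330 [(37, 21), (38, 46), (39, 21), (109, 41), (110, 38), (112, -26), (114, -19), (123, 44), (124, 39), (132, -43), (133, -40), (137, 24), (138, 43), (143, -21), (144, 22), (167, -50), (168, -23), (170, -23), (171, -61)]
```

View pics/railA.png

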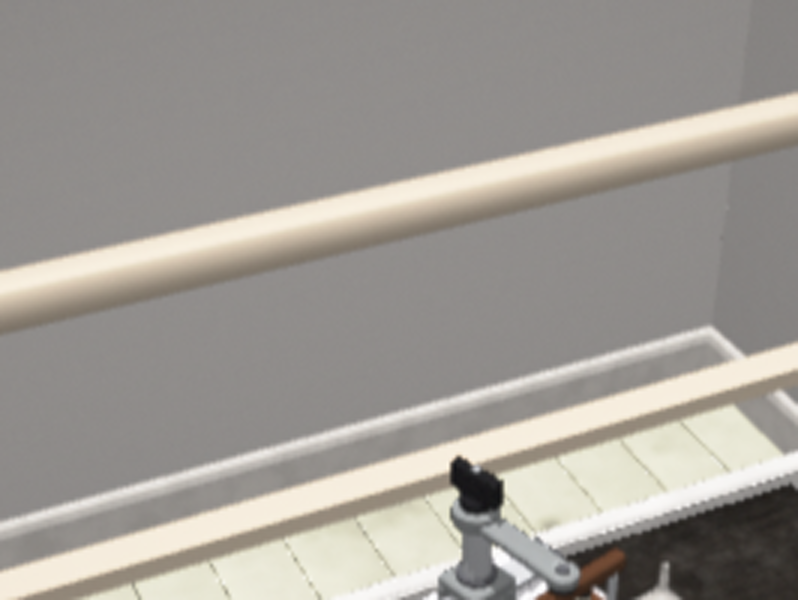

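The two bars in the scene are a round top rail (scene col 240, rows 58–76) and a square mid rail (col 240, rows 150–159). I'll work out which bars in the top view they correspond to.

```bash
python3 - <<'E'
from plant import r, ticket, snapshot, camera_params
from h import *
p=camera_params("top");ps=camera_params("scene")
from scipy.optimize import brentq
def srow(X,col):
    a,b=proj(ps,X);return a[1]+(b[1]-a[1])*(col-a[0])/(b[0]-a[0])
for tr in (11,69,112,82):
  for sn,sr in (("round",67),("square",154),("strip",168)):
    f=lambda z:srow(back(p,[(250,tr),(350,tr)],z),240)-sr
    try:
      z=brentq(f,-1,.7);print(tr,sn,round(z,3),back(p,[(300,tr)],z)[0].round(3), [round(srow(back(p,[(250,tr),(350,tr)],z),c),0) for c in(130,330)])
    except Exception as e: print(tr,sn,e)
E
```

```text
11 round 0.254 [ 0.853 -0.035  0.254] [np.float64(92.0), np.float64(46.0)]
11 square -0.294 [ 1.195 -0.07  -0.294] [np.float64(186.0), np.float64(128.0)]
11 strip -0.438 [ 1.285 -0.079 -0.438] [np.float64(201.0), np.float64(141.0)]
69 round 0.356 [ 0.679 -0.028  0.356] [np.float64(92.0), np.float64(46.0)]
69 square -0.011 [ 0.856 -0.05  -0.011] [np.float64(186.0), np.float64(128.0)]
69 strip -0.097 [ 0.897 -0.056 -0.097] [np.float64(201.0), np.float64(141.0)]
112 round 0.415 [ 0.577 -0.023  0.415] [np.float64(92.0), np.float64(46.0)]
112 square 0.13 [ 0.685 -0.041  0.13 ] [np.float64(186.0), np.float64(128.0)]
112 strip 0.067 [ 0.709 -0.044  0.067] [np.float64(201.0), np.float64(141.0)]
82 round 0.375 [ 0.646 -0.026  0.375] [np.float64(92.0), np.float64(46.0)]
82 square 0.036 [ 0.799 -0.047  0.036] [np.float64(186.0), np.float64(128.0)]
82 strip -0.042 [ 0.833 -0.052 -0.042] [np.float64(201.0), np.float64(141.0)]
```

The railing lies in the plane x≈0.855 (round rail at z≈0.25), so the gripper clears it at the knob. I'll move to the hover pose.

The rows are not in the units I measure in: shifts go in shares of 0.5 m and turns go in shares of pi rad. I convert before sending: 0.38 m / 0.5 = 0.76, -0.05 m / 0.5 = -0.1, 0.147 rad / 3.1416 = 0.0468.

{"fn": "jog_arm", "kwargs": {"moves": [[1, 0.04, -0.03, -0.1, 0, 0, 0], [1, 0.12, -0.08, -0.1, 0, 0, 0.0159], [1, 0.2, -0.136, -0.1, 0, 0, 0.0318], [1, 0.28, -0.19, -0.1, 0, 0, 0.0468], [1, 0.36, -0.244, -0.1, 0, 0, 0.0468], [1, 0.44, -0.3, -0.1, 0, 0, 0.0468], [1, 0.52, -0.354, -0.1, 0, 0, 0.0468], [1, 0.6, -0.408, -0.1, 0, 0, 0.0468], [1, 0.68, -0.462, -0.1, 0, 0, 0.0468], [1, 0.76, -0.516, -0.1, 0, 0, 0.0468]]}}

```text
clock: 1.1
tool_pos: [0.4972, -0.178, 0.2885]
eef_rot: [0.991, 0.136, -0.0, -0.0]
contact_force: [-0.1, -0.3, 0.2]
opening: 1.002
finger_force: 0.0
```

```bash
python3 - <<'E'
from plant import r, ticket, snapshot, camera_params
from h import *
st=r.get_state();print(rel(st,W(.063,-.0385,.29),YAW), st["q"])
E
```

```text
(array([ 0.1228, -0.1128, -0.0015]), array([-0.0001,  0.0006,  0.0002])) [ 0.36047877  0.49782018 -0.1631429   1.79302148  0.10282476  0.8595107
 -1.14753587]
```

To row units: 0.122 m / 0.5 = 0.244, -0.113 m / 0.5 = -0.226.

{"fn": "jog_arm", "kwargs": {"moves": [[1, 0.06, -0.056, 0, 0, 0, 0], [1, 0.12, -0.112, 0, 0, 0, 0], [1, 0.18, -0.168, 0, 0, 0, 0], [1, 0.244, -0.226, 0, 0, 0, 0], [1, 0.244, -0.226, 0, 0, 0, 0], [1, 0.244, -0.226, 0, 0, 0, 0]]}}

```text
clock: 1.7
tool_pos: [0.5835, -0.037, 0.2881]
eef_rot: [0.99, 0.138, -0.001, -0.0]
contact_force: [0.5, -0.2, -0.0]
opening: 0.997
finger_force: 0.0
```

```bash
python3 - <<'E'
from plant import r, ticket, snapshot, camera_params
from h import *
p=camera_params("wrist");a=snapshot("wrist");cv2.imwrite("pics/w1.png",a[:,:,::-1])
import pickle;pickle.dump(p,open("w1.pkl","wb"))
Rm=R.from_rotvec(np.ravel(p["rvec"])).as_matrix();print(-Rm.T@np.ravel(p["tvec"]),Rm.round(2))
st=r.get_state();print(st["tool_pos"])
print(proj(p,[W(.065,-.0385,.194),W(.088,-.0385,.194),W(.042,-.0385,.194),W(-.025,-.0385,.161),W(-.025,-.1,.1395),W(-.025,0,.1395)]).round())
E
```

```text
[ 0.65978952 -0.01546824  0.4340355 ] [[ 0.27 -0.96  0.  ]
 [-0.92 -0.26  0.31]
 [-0.3  -0.08 -0.95]]
[ 0.5830235  -0.03880714  0.28821678]
[[278. 210.]
 [278. 182.]
 [278. 236.]
 [278. 284.]
 [334. 274.]
 [242. 274.]]
```

View pics/w1.png

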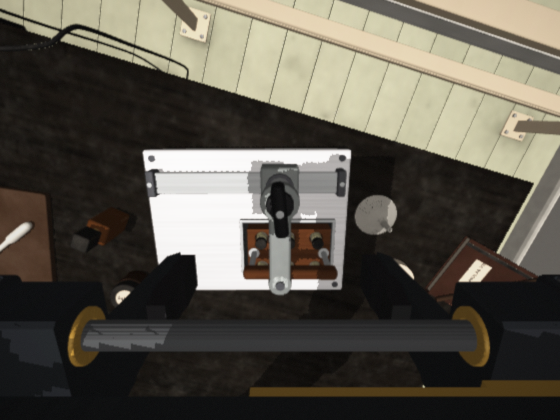

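The wrist picture agrees with the estimate: foot cap at (280,285), predicted (278,284). The knob bar runs from (276,186) to (283,236), slightly turned. I'll measure it more exactly.

```bash
python3 - <<'E'
import pickle
from h import *
p=pickle.load(open("w1.pkl","rb"));a=cv2.imread("pics/w1.png").max(2)[178:242,262:298]
for i in range(0,64,3): print(178+i,' '.join('%3d'%v for v in a[i,4:32]))
X=back(p,[(275.5,186),(282.5,234)],.194);print(((X-C0)@RZ).round(4))
X=back(p,[(280,285.5)],.161);print(((X-C0)@RZ).round(4))
X=back(p,[(144,150),(350,150)],.058);print(((X-C0)@RZ).round(4))
E
```

```text
178  93  91  80  57  53  57  59  62  65  65  67  71  74  76  77  73  71  68  66  64  60  58  55  53  69  93  95  95
181  86  65  56  56  59  66  71  72  68  63  57  56  53  47  48  59  66  69  69  73  72  68  62  59  59  61  81  95
184  59  58  55  53  53  45  25  16  12  11  11  11  10  12  11  12  12  25  50  63  61  58  56  53  55  57  62  74
187  56  60  69  79  73  33  12  11  15  16  14  16  15  16  16  13  11  17  44  91  97  96  94  87  79  67  59  59
190  89  93  94  92  71  23  15  13  17  17  17  22  20  20  19  18  15  14  35  75  94  98  97  96  96  95  93  88
193  97 114 140 131  78  22  14  14  15  19  18  20  19  20  21  18  17  15  12  14  24  43  70  83  93  95  95  95
196 166 159 109  49  20  13  10  14  16  17  18  19  19  21  20  20  17  15  15  16  23  24  18  16  27  59  89  95
199 137  59  37  42  35  19  14  14  15  13  17  20  20  21  20  20  19  15  14  16  21  25  24  23  22  25  44  76
202  72  40  45  44  31  20  12  14  14  15  17  18  19  19  20  20  19  16  15  14  18  23  23  23  24  20  24  46
205  42  43  42  42  35  30  13  14  15  13  17  18  20 
[... 889 characters left out ...]
74  83  89  94  88  62  21  12  13  17  16  16  19  18  19  20  18  15  19  43  80  73  55  53  53
232  98 102  97  76  83  89  94  94  85  31  14  14  14  17  18  17  18  17  19  17  15  15  35  72  75  72  65  58
235  81  73  79 101 139 152 143 148 158 121  40  16  15  15  15  16  18  18  19  19  18  32  62  81  78  79  85  78
238  69  52  62 108 142 158 167 167 167 165 160 144 129 123 121 122 124 125 129 142 160 160 148 106  71  34  42  59
241  29  52  68 108 142 159 166 167 165 167 166 164 164 164 166 165 164 166 166 166 165 165 152 114  83  41  30  26
[[ 0.085  -0.0368  0.194 ]
 [ 0.0434 -0.0427  0.194 ]]
[[-0.0266 -0.041   0.161 ]]
[[ 0.098   0.1245  0.058 ]
 [ 0.0986 -0.1264  0.058 ]]
```

```bash
python3 - <<'E'
import pickle
from plant import r, ticket, snapshot, camera_params
from h import *
p=pickle.load(open("w1.pkl","rb"))
k=back(p,[(279.5,210.5)],.194)[0];print(k,((k-C0)@RZ).round(4))
k[2]=.166;print(rel(r.get_state(),k,YAW+.1))
E
```

```text
[ 0.58664594 -0.03729885  0.194     ] [ 0.0643 -0.0401  0.194 ]
(array([ 0.0041, -0.0006,  0.1222]), array([ 0.0006,  0.0018, -0.1   ]))
```

To row units: 0.122 m / 0.5 = 0.244, 0.11 m / 0.5 = 0.22, -0.1 rad / 3.1416 = -0.0318.

{"fn": "jog_arm", "kwargs": {"moves": [[1, 0.008, -0.002, 0.06, 0, 0, -0.0318], [1, 0.008, -0.002, 0.12, 0, 0, -0.0318], [1, 0.008, -0.002, 0.18, 0, 0, -0.0318], [1, 0.008, -0.002, 0.22, 0, 0, -0.0318], [1, 0.008, -0.002, 0.244, 0, 0, -0.0318], [1, 0.008, -0.002, 0.244, 0, 0, -0.0318], [1, 0.008, -0.002, 0.244, 0, 0, -0.0318]], "grip_n": 20}}

```text
clock: 2.45
tool_pos: [0.5876, -0.0368, 0.1674]
eef_rot: [0.983, 0.185, 0.0, 0.0]
contact_force: [0.8, -0.8, -0.3]
opening: 0.999
finger_force: 0.0
```

{"fn": "jog_arm", "kwargs": {"moves": [[0, 0, 0, 0, 0, 0, 0], [0, 0, 0, 0, 0, 0, 0], [0, 0, 0, 0, 0, 0, 0], [0, 0, 0, 0, 0, 0, 0], [0, 0, 0, 0, 0, 0, 0], [0, 0, 0, 0, 0, 0, 0], [0, 0, 0, 0, 0, 0, 0], [0, 0, 0, 0, 0, 0, 0]], "grip_n": 20}}

```text
clock: 3.25
tool_pos: [0.5873, -0.036, 0.1667]
eef_rot: [0.983, 0.186, -0.0, 0.0]
contact_force: [1.8, -3.4, 0.3]
opening: 0.294
finger_force: 2.8
```

```bash
python3 - <<'E'
from plant import r, ticket, snapshot, camera_params
from h import *
st=r.get_state();print(st["q"],rel(st,W(.0643,-.040,.166),YAW+.1))
E
```

```text
[ 0.07292962  0.73342095 -0.15578091  1.74951976  0.16803169  0.67160352
 -1.37211137] (array([-0.0011,  0.0009,  0.0007]), array([0.0002, 0.0001, 0.0004]))
```

{"fn": "jog_arm", "kwargs": {"moves": [[0, 0, 0, 0, 0, 0, 0], [0, 0, 0, 0, 0, 0, 0], [0, 0, 0, 0, 0, 0, 0], [0, 0, 0, 0, 0, 0, 0], [0, 0, 0, 0, 0, 0, 0]], "grip_n": 30}}

```text
clock: 3.75
tool_pos: [0.5874, -0.0365, 0.1667]
eef_rot: [0.983, 0.186, 0.0, 0.0]
contact_force: [0.5, -3.3, -0.7]
opening: 0.266
finger_force: 30.0
```

The fingers stopped 23 mm apart, so they have probably caught the round boss (top at 168 mm). I'll open a little, rise 5 mm and grip again.

To row units: -0.005 m / 0.5 = -0.01, -0.003 m / 0.5 = -0.006.

{"fn": "jog_arm", "kwargs": {"moves": [[0.5, 0, 0, 0, 0, 0, 0], [0.5, 0, 0, 0, 0, 0, 0], [0.5, 0, 0, -0.006, 0, 0, 0], [0.5, 0, 0, -0.01, 0, 0, 0], [0.5, 0, 0, -0.01, 0, 0, 0], [0, 0, 0, -0.01, 0, 0, 0], [0, 0, 0, -0.01, 0, 0, 0], [0, 0, 0, -0.01, 0, 0, 0], [0, 0, 0, -0.01, 0, 0, 0], [0, 0, 0, -0.01, 0, 0, 0]], "grip_n": 30}}

```text
clock: 4.75
tool_pos: [0.5874, -0.0365, 0.1717]
eef_rot: [0.983, 0.186, 0.0, 0.0]
contact_force: [0.9, -1.0, -0.1]
opening: 0.133
finger_force: 30.0
```

{"fn": "jog_arm", "kwargs": {"moves": [[0, 0, 0, 0, 0, 0, 0], [0, 0, 0, 0, 0, 0, 0], [0, 0, 0, 0, 0, 0, 0]], "grip_n": 30}}

```text
clock: 5.05
tool_pos: [0.5874, -0.0365, 0.1717]
eef_rot: [0.983, 0.186, 0.0, 0.0]
contact_force: [2.2, -2.5, -1.8]
opening: 0.133
finger_force: 30.0
```

To row units: -1.2 rad / 3.1416 = -0.382.

{"fn": "jog_arm", "kwargs": {"moves": [[0, 0, 0, 0, 0, 0, -0.0382], [0, 0, 0, 0, 0, 0, -0.0764], [0, 0, 0, 0, 0, 0, -0.1146], [0, 0, 0, 0, 0, 0, -0.1528], [0, 0, 0, 0, 0, 0, -0.191], [0, 0, 0, 0, 0, 0, -0.2292], [0, 0, 0, 0, 0, 0, -0.2674], [0, 0, 0, 0, 0, 0, -0.3056], [0, 0, 0, 0, 0, 0, -0.3438], [0, 0, 0, 0, 0, 0, -0.382]], "grip_n": 45}}

```text
clock: 6.05
tool_pos: [0.5846, -0.0355, 0.1716]
eef_rot: [0.704, 0.71, -0.002, -0.002]
contact_force: [-5.8, -0.1, 4.9]
opening: 0.132
finger_force: 45.0
```

{"fn": "jog_arm", "kwargs": {"moves": [[0, 0, 0, 0, 0, 0, 0], [0, 0, 0, 0, 0, 0, 0], [0, 0, 0, 0, 0, 0, 0]]}}

```text
clock: 6.35
tool_pos: [0.5846, -0.0357, 0.1716]
eef_rot: [0.706, 0.708, -0.002, -0.002]
contact_force: [-4.7, -0.7, 3.9]
opening: 0.132
finger_force: 45.0
```

```bash
python3 - <<'E'
from plant import r, ticket, snapshot, camera_params
from h import *
st=r.get_state();print(st["q"],st["moment"],rel(st,W(.0643,.065,.1717),YAW+1.3))
E
```

```text
[ 0.26756498  0.76307058 -0.50143338  1.7377409   0.49482254  0.77531363
 -0.47546031] [-0.09564175  0.94937296  0.09490475] (array([ 0.0997, -0.026 , -0.    ]), array([-0.0053,  0.0007,  0.0012]))
```

To row units: 0.094 m / 0.5 = 0.188, 0.01 m / 0.5 = 0.02.

{"fn": "jog_arm", "kwargs": {"moves": [[0, 0.02, -0.0052, 0, 0, 0, 0], [0, 0.04, -0.0104, 0, 0, 0, 0], [0, 0.06, -0.0156, 0, 0, 0, 0], [0, 0.08, -0.0208, 0, 0, 0, 0], [0, 0.1, -0.026, 0, 0, 0, 0], [0, 0.12, -0.0312, 0, 0, 0, 0], [0, 0.14, -0.0364, 0, 0, 0, 0], [0, 0.16, -0.0416, 0, 0, 0, 0], [0, 0.176, -0.0458, 0, 0, 0, 0], [0, 0.188, -0.0488, 0, 0, 0, 0]]}}

```text
clock: 7.35
tool_pos: [0.5582, 0.0566, 0.1715]
eef_rot: [0.706, 0.708, -0.005, -0.001]
contact_force: [-8.1, -4.5, 8.2]
opening: 0.131
finger_force: 45.0
```

{"fn": "jog_arm", "kwargs": {"moves": [[0, 0, 0, 0, 0, 0, 0], [0, 0.004, -0.001, 0, 0, 0, 0], [0, 0.008, -0.002, 0, 0, 0, 0], [0, 0.012, -0.0032, 0, 0, 0, 0], [0, 0.012, -0.0032, 0, 0, 0, 0]]}}

```text
clock: 7.85
tool_pos: [0.5565, 0.0626, 0.1715]
eef_rot: [0.706, 0.708, -0.005, -0.001]
contact_force: [-9.0, -3.4, 7.9]
opening: 0.129
finger_force: 45.0
```

```bash
python3 - <<'E'
from plant import r, ticket, snapshot, camera_params
from h import *
st=r.get_state();print((st["tool_pos"]-C0)@RZ, rel(st,W(0,0,0),YAW+1.3)[1],RZ.T@st["contact_force"])
E
```

```text
[0.06226261 0.06422314 0.1715394 ] [-0.0086  0.0044  0.0007] [-9.53224203 -0.80905943  7.92275581]
```

To row units: 0.005 m / 0.5 = 0.01, 0.003 m / 0.5 = 0.006.

{"fn": "jog_arm", "kwargs": {"moves": [[0, 0.002, 0.0016, 0, 0, 0, 0], [0, 0.006, 0.0004, 0, 0, 0, 0], [0, 0.008, 0, 0, 0, 0, 0], [0, 0.01, -0.0006, 0, 0, 0, 0], [0, 0.01, -0.0006, 0, 0, 0, 0]]}}

```text
clock: 8.35
tool_pos: [0.5553, 0.0668, 0.1715]
eef_rot: [0.706, 0.708, -0.006, -0.002]
contact_force: [-11.6, -4.8, 10.7]
opening: 0.133
finger_force: 45.0
```

```bash
python3 - <<'E'
from plant import r, ticket, snapshot, camera_params
from h import *
st=r.get_state();print((st["tool_pos"]-C0)@RZ,RZ.T@st["contact_force"])
E
```

```text
[0.06226885 0.06867836 0.17152223] [-12.43083699  -1.50429249  10.66412856]
```

```bash
python3 - <<'E'
from plant import r, ticket, snapshot, camera_params
from h import *
b=snapshot("top");a=snapshot("scene")
c=np.zeros((600,800,3),np.uint8)
c[:,:400]=cv2.resize(b[135:255,225:305],(400,600),interpolation=2)
c[:450,400:]=cv2.resize(a[145:280,185:305],(400,450),interpolation=2)
cv2.imwrite("pics/c.png",c[:,:,::-1])
E
```

```text
(no output)
```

View pics/c.png

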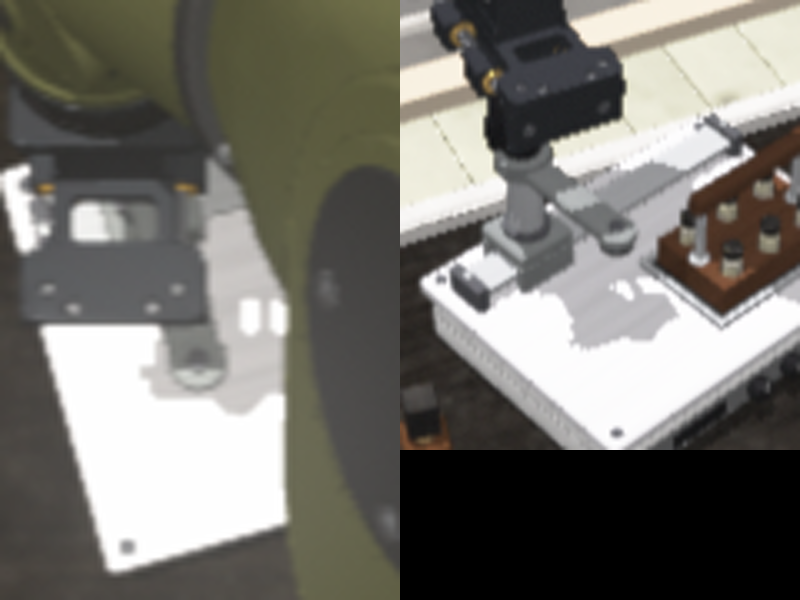

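The hold-down has moved with the knob and is clear of the rack. There is still a small gap between the carriage (485–570,250) and the stop block (470,285). I'll measure where the foot is.

```bash
python3 - <<'E'
from plant import r, ticket, snapshot, camera_params
from h import *
p=camera_params("top");ps=camera_params("scene")
S=lambda X:((X-C0)@RZ).round(4)
print(S(back(p,[(225+197/5-.4,135+368/5-.4)],.16)))
k=400/120
print(S(back(ps,[(185+217/k-.4,145+230/k-.4)],.16)))
print(S(back(ps,[(185+407/4-.4,145+185/4-.4)],.16)),"before")
E
```

```text
[[-0.034   0.0664  0.16  ]]
[[-0.0332  0.0682  0.16  ]]
[[-0.032  -0.0341  0.16  ]] before
```

To row units: 0.005 m / 0.5 = 0.01, 0.004 m / 0.5 = 0.008.

{"fn": "jog_arm", "kwargs": {"moves": [[0, 0.004, 0.0006, 0, 0, 0, 0], [0, 0.008, 0, 0, 0, 0, 0], [0, 0.01, -0.0006, 0, 0, 0, 0], [0, 0.01, -0.0006, 0, 0, 0, 0]]}}

```text
clock: 8.85
tool_pos: [0.5553, 0.067, 0.1715]
eef_rot: [0.707, 0.707, -0.008, 0.001]
contact_force: [-9.9, -12.1, 12.8]
opening: 0.133
finger_force: 45.0
```

```bash
python3 - <<'E'
from plant import r, ticket, snapshot, camera_params
from h import *
st=r.get_state();print((st["tool_pos"]-C0)@RZ,RZ.T@st["contact_force"])
E
```

```text
[0.06229172 0.06884139 0.17146755] [-12.76974872  -8.94067597  12.84516608]
```

It is at the stop: no further motion, and the reaction force has risen. I'll relax the push, release and rise.

To row units: -0.11 m / 0.5 = -0.22, -0.07 m / 0.5 = -0.14.

{"fn": "jog_arm", "kwargs": {"moves": [[0, -0.006, 0.002, 0, 0, 0, 0], [0, -0.01, 0.002, 0, 0, 0, 0], [0.6, -0.01, 0.002, 0, 0, 0, 0], [0.6, -0.01, 0.002, 0, 0, 0, 0], [0.6, -0.01, 0.002, 0, 0, 0, 0], [0.6, -0.01, 0.002, -0.06, 0, 0, 0], [0.6, -0.01, 0.002, -0.14, 0, 0, 0], [1, -0.01, 0.002, -0.22, 0, 0, 0], [1, -0.01, 0.002, -0.22, 0, 0, 0]]}}

```text
clock: 9.75
tool_pos: [0.5648, 0.0711, 0.2871]
eef_rot: [0.706, 0.708, 0.005, 0.003]
contact_force: [0.8, 0.7, -0.3]
opening: 0.743
finger_force: 0.0
```

```bash
python3 - <<'E'
from plant import r, ticket, snapshot, camera_params
from h import *
st=r.get_state();print(rel(st,W(-.06,-.05,.28),YAW+np.pi/2),st["q"])
E
```

```text
(array([-0.1513, -0.0957,  0.0055]), array([ 0.0116, -0.002 , -0.2705])) [ 0.12987963  0.59496792 -0.56567385  1.67599012  0.37391422  0.96807893
 -0.56633428]
```

To row units: -0.142 m / 0.5 = -0.284, -0.062 m / 0.5 = -0.124, -0.14 rad / 3.1416 = -0.0446.

{"fn": "jog_arm", "kwargs": {"moves": [[1, -0.07, -0.03, 0, 0, 0, -0.0223], [1, -0.14, -0.06, 0, 0, 0, -0.0446], [1, -0.21, -0.092, 0, 0, 0, -0.0668], [1, -0.284, -0.124, 0, 0, 0, -0.0859], [1, -0.284, -0.124, 0, 0, 0, -0.0859], [1, -0.284, -0.124, 0, 0, 0, -0.0859], [1, -0.284, -0.124, 0, 0, 0, -0.0859]]}}

```text
clock: 10.45
tool_pos: [0.5004, -0.0717, 0.2817]
eef_rot: [0.604, 0.797, 0.001, -0.0]
contact_force: [0.9, -0.4, -0.2]
opening: 0.996
finger_force: 0.0
```

```bash
python3 - <<'E'
from plant import r, ticket, snapshot, camera_params
from h import *
import pickle
p=camera_params("wrist");a=snapshot("wrist");cv2.imwrite("pics/w2.png",a[:,:,::-1])
pickle.dump(p,open("w2.pkl","wb"));st=r.get_state();print((st["tool_pos"]-C0)@RZ)
print(proj(p,[W(-.025,-.05,.1395),W(-.025,-.1,.1395),W(-.025,0,.1395)]).round())
E
```

```text
[-0.0278629  -0.04965703  0.28173255]
[[282. 199.]
 [282. 246.]
 [282. 147.]]
```

View pics/w2.png

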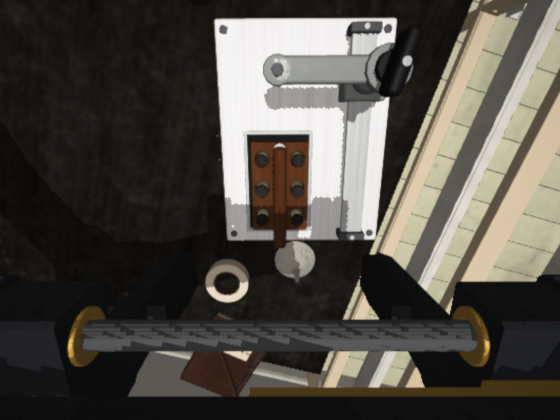

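The knob bar now runs from (415,32) to (390,95), about 1.2 rad, and the hold-down is parked. The handle lies along col 279–281, rows 148–246.

```bash
python3 - <<'E'
import pickle
from plant import r, ticket, snapshot, camera_params
from h import *
p=pickle.load(open("w2.pkl","rb"));g=cv2.imread("pics/w2.png")
for y in(165,175,200,225): print(y,g[y,264:298,2])
X=back(p,[(279.7,148),(280.5,246)],.1395);S=(X-C0)@RZ;print(S.round(4))
print(rel(r.get_state(),W(S[:,0].mean(),-.05,.1135),YAW+np.pi/2))
E
```

```text
165 [ 45  49  60  88  92  92  92  86  59  50  66  73  78  83  86  90  92  93
  90  85  78  69  65  92  94  98 100  91  59  46  44  43  44  44]
175 [ 94  96  96  95  93  93  93  93  85  56  66  73  77  81  84  88  91  91
  88  84  76  69  67  92  95  97  98 100  99  97  98  98  96  96]
200 [93 95 96 95 93 94 96 95 84 54 64 72 78 82 84 86 89 88 86 80 73 65 63 86
 88 91 93 93 92 91 92 92 91 91]
225 [31 34 47 52 51 51 52 53 49 44 42 44 48 48 45 44 44 46 46 46 42 38 39 46
 46 48 53 53 50 43 34 29 23 27]
[[-0.0271 -0.0007  0.1395]
 [-0.0261 -0.1001  0.1395]]
(array([-0.0005,  0.001 ,  0.1682]), array([ 0.0012, -0.0009,  0.0018]))
```

To row units: 0.168 m / 0.5 = 0.336, 0.16 m / 0.5 = 0.32.

{"fn": "jog_arm", "kwargs": {"moves": [[1, 0, 0.002, 0.06, 0, 0, 0], [1, 0, 0.002, 0.12, 0, 0, 0], [1, 0, 0.002, 0.18, 0, 0, 0], [1, 0, 0.002, 0.24, 0, 0, 0], [1, 0, 0.002, 0.29, 0, 0, 0], [1, 0, 0.002, 0.32, 0, 0, 0], [1, 0, 0.002, 0.336, 0, 0, 0], [1, 0, 0.002, 0.336, 0, 0, 0], [0.5, 0, 0.002, 0.336, 0, 0, 0], [0.3, 0, 0.002, 0.336, 0, 0, 0]], "grip_n": 30}}

```text
clock: 11.5
tool_pos: [0.5015, -0.0727, 0.1145]
eef_rot: [0.604, 0.797, 0.001, 0.001]
contact_force: [-0.5, 0.2, -0.5]
opening: 0.842
finger_force: 0.0
```

{"fn": "jog_arm", "kwargs": {"moves": [[0, 0, 0, 0, 0, 0, 0], [0, 0, 0, 0, 0, 0, 0], [0, 0, 0, 0, 0, 0, 0], [0, 0, 0, 0, 0, 0, 0], [0, 0, 0, 0, 0, 0, 0], [0, 0, 0, 0, 0, 0, 0], [0, 0, 0, 0, 0, 0, 0], [0, 0, 0, 0, 0, 0, 0]], "grip_n": 30}}

```text
clock: 12.3
tool_pos: [0.5012, -0.0727, 0.1138]
eef_rot: [0.604, 0.797, 0.0, 0.0]
contact_force: [0.3, -0.3, -3.2]
opening: 0.144
finger_force: 30.0
```

Opening 0.144 is about 12.7 mm, so the handle is gripped. I'll lift gently by 100 mm.

To row units: -0.076 m / 0.5 = -0.152, -0.066 m / 0.5 = -0.132.

{"fn": "jog_arm", "kwargs": {"moves": [[0, 0, 0, -0.004, 0, 0, 0], [0, 0, 0, -0.012, 0, 0, 0], [0, 0, 0, -0.024, 0, 0, 0], [0, 0, 0, -0.038, 0, 0, 0], [0, 0, 0, -0.054, 0, 0, 0], [0, 0, 0, -0.072, 0, 0, 0], [0, 0, 0, -0.092, 0, 0, 0], [0, 0, 0, -0.112, 0, 0, 0], [0, 0, 0, -0.132, 0, 0, 0], [0, 0, 0, -0.152, 0, 0, 0]], "grip_n": 45}}

```text
clock: 13.3
tool_pos: [0.5007, -0.073, 0.1907]
eef_rot: [0.604, 0.797, 0.0, 0.0]
contact_force: [-0.1, 0.5, -3.3]
opening: 0.138
finger_force: 45.0
```

{"fn": "jog_arm", "kwargs": {"moves": [[0, 0, 0, -0.02, 0, 0, 0], [0, 0, 0, -0.036, 0, 0, 0], [0, 0, 0, -0.048, 0, 0, 0], [0, 0, 0, -0.052, 0, 0, 0], [0, 0, 0, -0.052, 0, 0, 0], [0, 0, 0, -0.052, 0, 0, 0], [0, 0, 0, -0.052, 0, 0, 0], [0, 0, 0, -0.052, 0, 0, 0]]}}

```text
clock: 14.1
tool_pos: [0.5006, -0.0729, 0.2154]
eef_rot: [0.604, 0.797, -0.0, -0.0]
contact_force: [0.5, 0.6, -3.0]
opening: 0.14
finger_force: 45.0
```

```bash
python3 - <<'E'
from plant import r, ticket, snapshot, camera_params
from h import *
a=snapshot("wrist");b=snapshot("scene")
c=np.zeros((600,800,3),np.uint8)
c[:400,:400]=cv2.resize(a[80:280,180:380],(400,400),interpolation=2)
c[:,400:]=cv2.resize(b[115:295,200:320],(400,600),interpolation=2)
cv2.imwrite("pics/e.png",c[:,:,::-1])
st=r.get_state();print((st["tool_pos"]-C0)@RZ,np.abs(st["qd"]).max(),st["finger_force"],st["moment"],rel(st,[0,0,0],YAW+np.pi/2)[1])
E
```

```text
[-0.02808472 -0.05110094  0.21552015] 0.0015571400581784248 44.98404152691364 [-0.03765392 -0.06972844 -0.0437268 ] [-0.0003 -0.0001 -0.0004]
```

View pics/e.png

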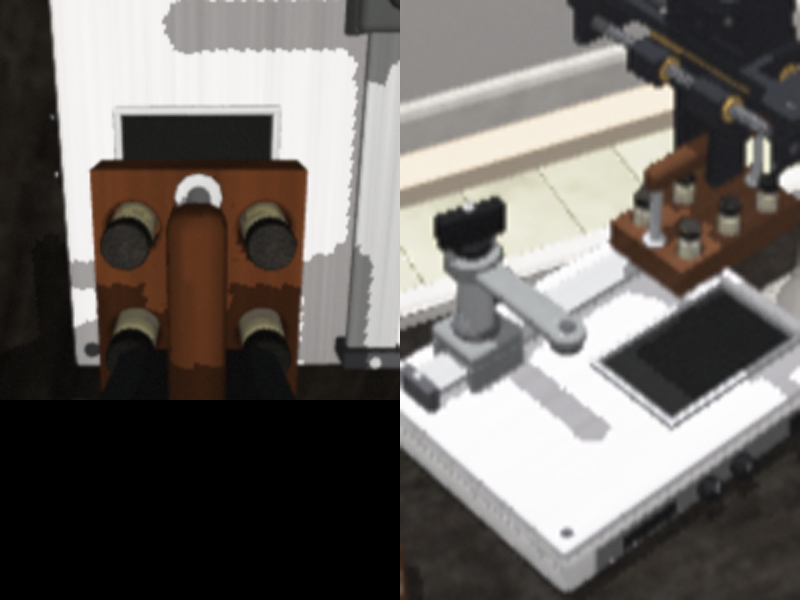

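The rack hangs level about 10 cm above its nest. The vials in view are seated, and the hold-down is parked with its knob turned. I'll hand it in.

```bash
python3 -c "
from plant import r, ticket, snapshot, camera_params
print(ticket.finish_job())"
```

```text
the job is handed in; nothing more can be done
None
```

I loosened the knob to about 1.2 rad, slid the hold-down to its stop, and handed the job in with the rack held still and level about 10 cm above its nest. The vials in view were seated; no verdict was returned.

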